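# Uncover the stone clamp and hold its jaw open at the mark

## Robot

A 6-joint arm with a two-finger parallel gripper is mounted at the origin on the work surface. World frame = base frame: x ahead of the robot, y to its left, z up, the work surface at z = 0. Lengths are in m, angles in rad, forces in N, time in s.
With the tool pointing down it reaches from about 0.325 to 0.775 m from the base axis. Payload 5.5 kg.
Tool frame: the origin (TCP) lies on the centre line of the jaws, within the pads' length; the fingertips stand 11 mm ahead of it and the grasp point (between the pads) lies 8 mm behind it (tcp_to_tips is the distance from the TCP to the fingertips, in m); z points along the fingers, y is the line along which they close (so a half turn about z gives the same grasp; the last joint's range is limited). The gripper opens to 88 mm and grips with 3 to 60 N. Pads are 20 mm wide; open, the fingers measure 115 mm over their backs; the gripper's body (75 mm by 178 mm) begins 61 mm behind the grasp point.
Start: joints at [-0.057, 0.091, 1.231, -0, 1.82, -0.057], TCP at [0.6, -0, 0.234] pointing down, gripper open.
Joint ranges: [-2.87, 2.87], [-0.86, 2.18], [0.17, 2.46], [-1.51, 4.65], [0.06, 2.69], [-2.65, 2.65]. Speed limits (rad/s): [2.57, 2.57, 3.01, 3.14, 3.14, 3.14].

## Interface

Orientations are given as a unit quaternion [w, x, y, z].
In Python, from workcell import move_ptp, servo_line, set_joints, move_gripper, sleep, ik, read_state, camera, camera_params, MotionError, close_job, tcp_to_tips gives the robot as it stands. Calls block until the motion is done:
- move_ptp(position, orientation): joint-space move of the TCP to a pose.
- servo_line(position, velocity=0.15, ori=None): straight line of the TCP; ori=None keeps the orientation; velocity is the mean speed in m/s.
- set_joints(angles): joint-space move.
- move_gripper(opening, force=None): finger opening in m; force is the grip in N (None keeps the last); returns when the fingers have stopped.
- sleep(seconds).
- ik(position, orientation): joint angles nearest the present ones, or None.
- read_state(): the state.
- camera(name): name is "scene" or "side" or "wrist"; returns the picture (480x640x3 uint8, red, green, blue); there is no depth.
- camera_params(name): a dict with "camera_matrix" (3x3 intrinsics, pixels), "cam_to_world" (4x4, takes a point from camera to world coordinates); the wrist camera has in their place "mount" (4x4, takes a point from camera to tool coordinates, whose origin is the TCP and whose axes are the flange's). Camera axes: x right, y up, looking along -z (the intrinsics and any distortion apply to the point x, -y, -z); pixel columns grow to the right and rows downward; lengths in m; the calibration is good to about 2 mm. A picture is of the moment at which its call begins: read the wrist's pose just before it. camera_params takes no time and is no camera call.
A pose or a line that the arm cannot do raises MotionError and nothing moves.
- close_job(): hands the job in; it is judged then, once.
The state is a dict: "time": time; "joint_positions": joint angles; "dq": joint speeds; "joint_torque": joint torques, N m; "position": TCP position; "eef_rot": TCP orientation; "ft_force": force on the tool from outside, world axes, zero at the start; "ft_torque": the same for the moment, N m; "grip_width": finger opening in m; "gripper_force": force on a finger pad.
Only numpy, scipy, OpenCV 4.12 (cv2) and the standard library are available. Lean on these libraries where they do the work, as an engineer would, in place of code of your own. Each camera call takes 0.05 s, during which the arm holds its last target. There are 200 camera calls.

## Task

Lift the dust cover off the stone clamp and set it down, without dropping it, upright with its mouth down and wholly on the black rubber pad. Then pull the clamp's spring-loaded slide out by its upright post until the slide's pointer is level with the point of the brass index, and keep it there: finish while still holding the slide at the mark, because the spring closes it if it is let go. Do not shift the index, and leave everything else on the bench where it is.

Things in the scene. Friction and masses are not known exactly. Their poses are not given: they have to be found in the camera images.
- clamp: stone clamp, fixed: dark steel base, its x -60 to +90 mm, 80 mm wide, flat deck 28 mm high; grey spring housing at the far end (x +52 to +90, 52 mm high). Origin on the bench under the two closed steel jaws (together 30 x 20 mm, tops 50 mm above the bench), which the cover hides. The slide pulls out along the clamp's -x, roughly towards the robot; z up
- slide (a joint): how far the spring slide is pulled out, m: 0 closed (as at the start), 0.055 its stop. The spring pushes it shut with about 4 N at 0, growing 1.8 N per 10 mm (about 11.5 N at 42 mm). It springs shut when let go. While the cover is on the jaws it blocks the slide
- post (a point): grip point on the slide's upright round steel post, on its axis, 68 mm above the bench; post 16 mm in diameter, top 90 mm above the bench. Closed, it stands 85 mm from the clamp's origin along -x, 25 mm in front of the base. Nothing within 40 mm of it is taller than 50 mm once the cover is off. Axes as the clamp's
- pointer (a point): tip of the small steel pointer on the slide, beside the foot of the post on the clamp's +y side, 24 mm above the bench; moves with the slide; same clamp x as the post's axis. Axes as the clamp's
- mark (a point): the mark: tip of the brass index (12 x 18 x 12 mm block, top 30 mm above the bench) on a flat scale bar running forward from the base on the clamp's +y side, 24 to 44 mm off the slide's axis. Pointer and mark are level when equal along the clamp's x; the tips then stand 2 mm apart, never touching. Axes as the clamp's
- index (a joint): setting of the index, m: the slide value at which pointer and mark are level (20 to 42 mm in each start). Stiff, not to be shifted
- cover_stem (a point): grip point of the loose aluminium dust cover (about 80 to 170 g): upside-down cup 56 mm in diameter, 42 mm tall, with a round stem 16 mm thick, 32 mm tall on top. Point on the stem's axis, 63 mm above the cup's rim, 21 mm above its flat top. At the start the cup stands on the clamp's deck over the jaws and must rise 25 mm to clear them. z up
- cover: the same dust cover; origin at the centre of its rim (underside)
- pad: black rubber pad lying fixed on the bench to the left or right of the clamp, 120 x 120 mm, 4 mm thick; origin under its centre (its top is 4 mm above that). On the clamp's other side lies a steel tray
- tray: open steel tray, fixed, 110 x 110 mm, 18 mm high, with two small turned parts in it; origin under its centre. Bystander
- dop: brass turned part, 24 mm wide, 30 mm tall, in the tray; origin under it. Bystander
- stub: steel cylinder, 20 mm wide, 20 mm tall, in the tray; origin under it. Bystander
- loupe_mid (a point): black round eye loupe, 34 mm wide, 36 mm tall; point at mid-height. Bystander
- paste_mid (a point): small jar, 44 mm wide, 45 mm tall; point at mid-height. Bystander
- spanner_grip (a point): flat steel spanner, 130 mm long, lying on the bench nearest the robot. Bystander
- driver_grip (a point): screwdriver, 150 mm long, lying on the bench nearest the robot. Bystander

How it is judged:
On the way, in this order (a step that is already met when the one before it is completed fails the run):
1. the cover is lifted clear of the jaws (z of cover_stem in the frame of clamp above 0.116 m), for 0.1 s.
2. the cover stands mouth down on the pad, released (horizontal distance between cover_stem and pad below 0.045 m and z of cover_stem in the frame of pad between 0.061 and 0.072 m and angle between cover_stem's own z axis and vertical below 0.15 rad and contact force between the fingers and cover below 0.1 N), for 0.3 s.
3. the slide is pulled out to the mark and held (x of pointer in the frame of mark between -0.004 and 0.004 m), for 0.5 s.
At the end, for the whole second after the job is handed in: The pointer is within 4 mm of the index point along the slide and still, held there by the robot's fingers (more than 1.5 N on the slide), through the last second; the cover stands upright, mouth down, at rest and untouched on the pad, within 45 mm of its centre (all of step 2 and all of step 3 and contact force between the fingers and clamp above 1.5 N and contact force between cover and clamp below 0.1 N and velocity of joint slide between -0.01 and 0.01 m/s and linear speed of cover below 0.02 m/s); the arm keeps its last pose, push and grip.
It fails at once if the cover is dropped or thrown (moves faster than 0.6 m/s with no finger on it) (linear speed of cover above 0.6 m/s and contact force between the fingers and cover below 0.05 N).
It fails at once if the index is shifted by more than 3 mm (distance of mark from where it was at the start of the episode above 0.003 m).
It fails at once if another thing on the bench is moved by more than 20 mm (distance of any of loupe_mid, paste_mid, spanner_grip, driver_grip, dop, stub from where it was at the start of the episode above 0.02 m).
It also fails if it takes over 53 s, if anything falls off the work surface, if the arm or the gripper's body presses on something with over 40 N, if the wrist force passes 120 N, or if a joint passes its speed limit or range.

## Working session

There is one attempt and no reset: what is moved stays moved. The work goes in short steps, each a Python script; the robot and the scene stay as the last script left them, time stands still between calls to the robot, and variables do not carry over. Pictures are saved under pics/ and viewed, at most 10 in all, crops included, and the job is handed in when it is done.

```bash
mkdir -p pics; ls; python3 - <<'E'
from workcell import *
import cv2,numpy as np
np.set_printoptions(precision=4,suppress=True)
for n in ("scene","side","wrist"):
    s=read_state(); im=camera(n); cv2.imwrite(f"pics/{n}0.png",im[:,:,::-1]); p=camera_params(n)
    print(n,p)
print(s,tcp_to_tips)
E
```

```text
pics
scene {'camera_matrix': array([[575.5586,   0.    , 322.4678],
       [  0.    , 575.5586, 236.5503],
       [  0.    ,   0.    ,   1.    ]]), 'cam_to_world': array([[-0.8158, -0.3288,  0.4758,  0.9768],
       [ 0.578 , -0.4904,  0.6522,  0.6279],
       [ 0.0189,  0.8071,  0.5901,  0.6397],
       [ 0.    ,  0.    ,  0.    ,  1.    ]])}
side {'camera_matrix': array([[454.1351,   0.    , 315.4559],
       [  0.    , 454.1351, 231.5866],
       [  0.    ,   0.    ,   1.    ]]), 'cam_to_world': array([[ 0.7309,  0.5154, -0.4474,  0.1226],
       [-0.6825,  0.5494, -0.482 , -0.4728],
       [-0.0026,  0.6577,  0.7533,  0.7952],
       [ 0.    ,  0.    ,  0.    ,  1.    ]])}
wrist {'camera_matrix': array([[404.416 ,   0.    , 319.8054],
       [  0.    , 404.416 , 238.6573],
       [  0.    ,   0.    ,   1.    ]]), 'mount': array([[ 0.0005,  0.9655,  0.2605,  0.0709],
       [ 1.    , -0.0003, -0.0005,  0.0001],
       [-0.0004,  0.2605, -0.9655, -0.151 ],
       [ 0.    ,  0.    ,  0.    ,  1.    ]])}
{'time': 0.1, 'joint_positions': array([-0.0567,  0.0918,  1.2318, -0.    ,  1.8198, -0.0568]), 'dq': array([ 0.0001, -0.0006, -0.0032, -0.0003,  0.0011, -0.0004]), 'joint_torque': array([  0.0025, -44.7854, -40.7573,   0.0699,   0.0283,  -0.0001]), 'position': array([0.5997, 0.    , 0.2326]), 'eef_rot': array([-0.0006,  0.7071,  0.7071, -0.0006]), 'ft_force': array([-0.8182,  0.4823, -0.7847]), 'ft_torque': array([-0.032 , -0.0466, -0.0282]), 'gripper_force': 0.0, 'grip_width': 0.08795809110521174} 0.011
```

View pics/scene0.png

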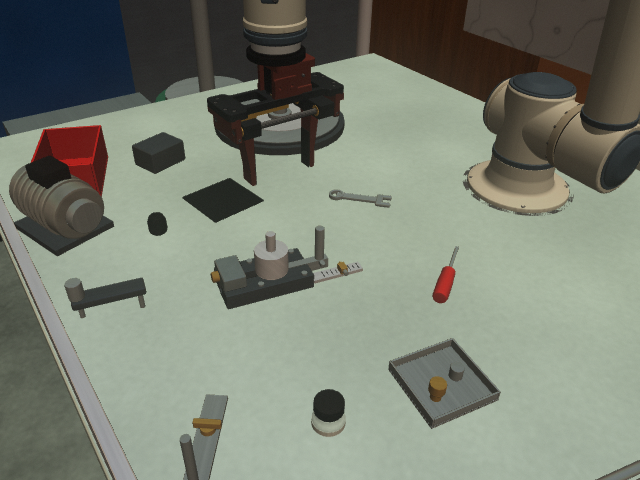

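View pics/side0.png

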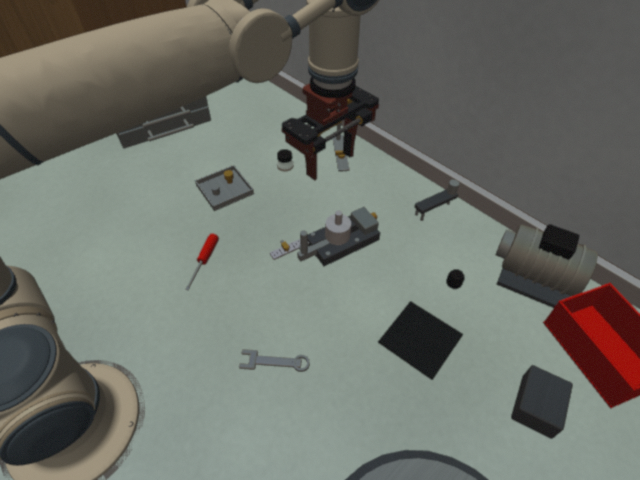

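View pics/wrist0.png

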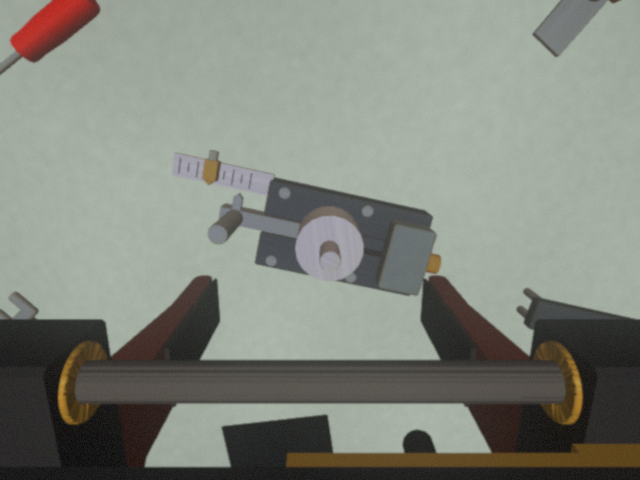

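The scene view shows the clamp at about (265,275), with the cover stem top at (270,236) and the post top at (320,229). The pad has corners (183,199), (228,179), (263,202) and (216,221). In the wrist view the stem top is at (330,258), the cup top at (329,247), the post top at (218,232), the pointer tip at (237,196) and the index tip near (209,184).

```bash
cat > h.py <<'E'
from workcell import *
import cv2,numpy as np
from scipy.spatial.transform import Rotation as R
np.set_printoptions(precision=4,suppress=True)
def tool_T(s):
    T=np.eye(4); q=s["eef_rot"]; T[:3,:3]=R.from_quat([q[1],q[2],q[3],q[0]]).as_matrix(); T[:3,3]=s["position"]; return T
def cam(n,s=None):
    p=camera_params(n); return p["camera_matrix"],(p["cam_to_world"] if n!="wrist" else tool_T(s)@p["mount"])
def ray(c,uv):
    K,T=c; d=np.linalg.inv(K)@[uv[0],uv[1],1]; d=T[:3,:3]@(d*[1,-1,-1]); return T[:3,3],d
def onz(c,uv,z):
    o,d=ray(c,uv); return o+d*(z-o[2])/d[2]
def two(c1,u1,c2,u2):
    o1,d1=ray(c1,u1);o2,d2=ray(c2,u2)
    t=np.linalg.lstsq(np.c_[d1,-d2],o2-o1,rcond=None)[0]; a,b=o1+d1*t[0],o2+d2*t[1]
    return (a+b)/2,np.linalg.norm(a-b)
E
python3 - <<'E'
from h import *
s=read_state(); w=cam("wrist",s); sc=cam("scene"); sd=cam("side")
pts=dict(stemtop=((330,259),.102),cup=((329,247),.070),post=((218,232),.090),pointer=((237,196),.024),index=((209,184),.024),
 baseFL=((272,179),.028),baseBL=((433,212),.028),baseFR=((257,264),.028),baseBR=((415,293),.028))
for k,(u,z) in pts.items(): print(k,onz(w,u,z))
print("stem",two(sc,(270,235),sd,(339,213)),"post",two(sc,(320,228),sd,(304,235)))
for n,c in(("scene",sc),("side",sd)):
    im=cv2.imread(f"pics/{n}0.png"); m=(im.max(2)<45).astype(np.uint8)
    cs,_=cv2.findContours(m,0,1)
    for k in cs:
        if cv2.contourArea(k)>300:
            P=np.array([onz(c,p[0],.004)[:2] for p in k],np.float32); r=cv2.minAreaRect(P)
            if .09<min(r[1]) and max(r[1])<.15: print(n,"pad",r)
E
```

```text
stemtop [ 0.6073 -0.0205  0.102 ]
cup [ 0.6072 -0.0207  0.07  ]
post [ 0.5235 -0.0032  0.09  ]
pointer [0.5255 0.0134 0.024 ]
index [0.5012 0.0241 0.024 ]
baseFL [0.5578 0.029  0.028 ]
baseBL [ 0.701  -0.0003  0.028 ]
baseFR [ 0.5415 -0.0494  0.028 ]
baseBR [ 0.6897 -0.0782  0.028 ]
stem (array([ 0.6078, -0.022 ,  0.0977]), np.float64(0.002111209436808257)) post (array([ 0.5198, -0.0082,  0.0848]), np.float64(0.0025691239097226396))
scene pad ((0.5581653714179993, -0.2953113913536072), (0.11708242446184158, 0.11856262385845184), 7.527471542358398)
side pad ((0.5542750358581543, -0.3019797205924988), (0.11505066603422165, 0.11512751132249832), 7.753043174743652)
```

```bash
python3 - <<'E'
from h import *
q=[0,.70710678,.70710678,0]
move_gripper(.05,15)
move_ptp([.6075,-.0208,.13],q)
servo_line([.6075,-.0208,.088],.08)
move_gripper(0,20)
s=read_state(); print(s["time"],s["grip_width"],s["gripper_force"],s["ft_force"],s["position"])
if .012<s["grip_width"]<.02:
    servo_line([.6075,-.0208,.15],.08); sleep(.15)
    s=read_state(); print(s["time"],s["grip_width"],s["gripper_force"],s["ft_force"],s["position"])
    cv2.imwrite("pics/side1.png",camera("side")[:,:,::-1])
E
```

```text
2.7083 0.015805819094198467 19.989716112613678 [-0.8791  0.3932  1.0948] [ 0.6075 -0.0208  0.0881]
3.7833 0.015388993079980411 19.98702585697174 [ 1.1513 -0.6485 -0.7455] [ 0.6071 -0.0208  0.1491]
```

```bash
python3 - <<'E'
from h import *
servo_line([.556,-.298,.13],.15)
servo_line([.556,-.298,.072],.08)
for z in np.arange(.070,.0595,-.0015):
    servo_line([.556,-.298,z],.03); s=read_state(); print(round(z,4),s["ft_force"],s["position"][2])
    if s["ft_force"][2]>4: break
cv2.imwrite("pics/side2.png",camera("side")[100:450,250:600,::-1]); print(s["time"])
E
```

```text
0.07 [ 0.4643  0.2253 -1.894 ] 0.07040806313014884
0.0685 [ 0.3656  0.1919 -1.336 ] 0.06840057856893374
0.067 [ 0.0043 -0.1172 -1.9712] 0.06677848450096824
0.0655 [-0.1607 -0.0037 -2.0103] 0.0653096134921101
0.064 [ 0.9022 -0.3344 -1.5758] 0.06412665828350063
0.0625 [-1.9142  0.4179  4.6628] 0.06408358889280172
8.2417
```

View pics/side2.png

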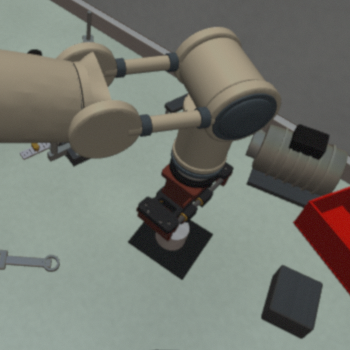

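The cover touched the pad at the expected height, and it sits mid-pad at about (172,240) in the crop. Next I release it and look at the post and index from close up.

```bash
python3 - <<'E'
from h import *
servo_line([.556,-.298,.0642],.03)
move_gripper(.05,20); sleep(.2)
servo_line([.556,-.298,.13],.1); 
yaw=np.deg2rad(-11.7)
qq=(R.from_euler('z',yaw)*R.from_quat([.70710678,.70710678,0,0])).as_quat(); q=[qq[3],*qq[:3]]
move_ptp([.515,-.03,.16],q); sleep(.3)
s=read_state(); im=camera("wrist"); cv2.imwrite("pics/wrist2.png",im[:,:,::-1]); np.save("s2.npy",tool_T(s))
cv2.imwrite("pics/side3.png",camera("side")[260:400,340:500,::-1].repeat(3,0).repeat(3,1))
print(s["time"],s["position"],s["eef_rot"],q,s["joint_positions"])
E
```

```text
11.6167 [ 0.5151 -0.0308  0.1597] [-0.0002  0.7759  0.6309 -0.0002] [np.float64(0.0), np.float64(0.7754957431722346), np.float64(0.6313527954493777), np.float64(0.0)] [-0.1256 -0.1374  1.5862 -0.0001  1.6933  0.0798]
```

View pics/wrist2.png

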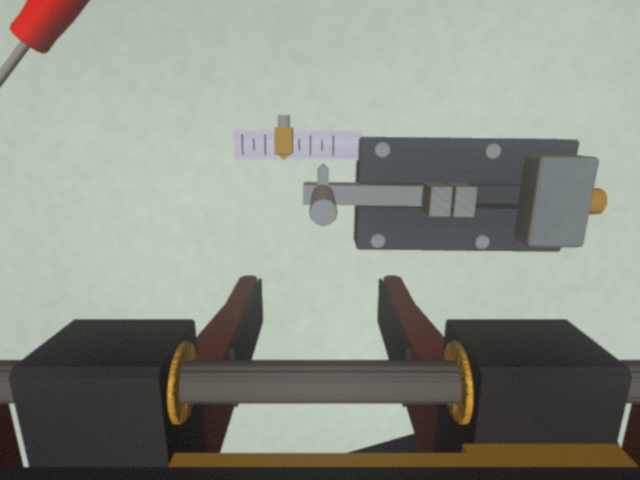

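View pics/side3.png

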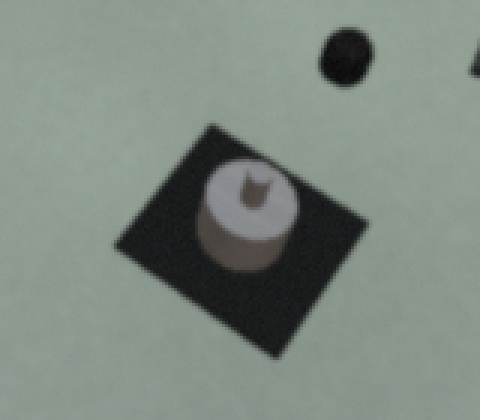

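The cover stands upright on the pad. In the wrist view the post top is at (323,212), the pointer tip at (323,165), the index tip at (284,159), and the clamp axes line up with the image.

```bash
python3 - <<'E'
from h import *
p=camera_params("wrist"); w=(p["camera_matrix"],np.load("s2.npy")@p["mount"])
P={k:onz(w,u,z) for k,u,z in (("post",(323,211.5),.09),("ptr",(323,165),.024),("idx",(284,159.5),.024),("c1",(359,139),.028),("c2",(577,140),.028),("j",(452,200),.05))}
for k in P: print(k,P[k])
e=P["c2"]-P["c1"]; print(np.degrees(np.arctan2(e[1],e[0])),np.linalg.norm(e))
yaw=np.deg2rad(-11.7); X=np.array([np.cos(yaw),np.sin(yaw),0])
print("pull",-(P["idx"]-P["ptr"])@X, "jaw-post",(P["j"]-P["post"])@X)
im=cv2.imread("pics/wrist2.png")[105:225,230:370]; hsv=cv2.cvtColor(im,cv2.COLOR_BGR2HSV)
m=(hsv[...,1]>120)&(hsv[...,0]<30); ys,xs=np.nonzero(m); 
for y in range(ys.max()-5,ys.max()+1): print(y+105,xs[ys==y].min()+230,xs[ys==y].max()+230)
E
```

```text
post [ 0.5226 -0.0047  0.09  ]
ptr [0.5271 0.0147 0.024 ]
idx [0.5012 0.024  0.024 ]
c1 [0.5545 0.0272 0.028 ]
c2 [ 0.6994 -0.0036  0.028 ]
j [ 0.605  -0.0222  0.05  ]
-11.997717661515093 0.14807567735730712
pull 0.027205317304030027 jaw-post 0.08424950618075969
152 277 291
153 279 288
154 285 285
155 281 285
156 282 285
157 283 284
```

```bash
cat >> h.py <<'E'
yaw=np.deg2rad(-11.8); X=np.array([np.cos(yaw),np.sin(yaw),0])
E
python3 - <<'E'
from h import *
post=np.array([.5226,-.0047,.062])
qq=(R.from_euler('z',yaw)*R.from_quat([.70710678,.70710678,0,0])).as_quat(); q=[qq[3],*qq[:3]]
move_ptp(post+[0,0,.055],q)
servo_line(post,.08)
move_gripper(0,40)
s=read_state(); p0=s["position"]; print(s["time"],s["grip_width"],s["gripper_force"],s["ft_force"],p0)
if .012<s["grip_width"]<.02:
    servo_line(post-.027*X,.04); sleep(.4)
    s=read_state(); print(s["time"],s["grip_width"],s["gripper_force"],s["ft_force"],-(s["position"]-p0)@X,s["position"])
    im=camera("wrist"); cv2.imwrite("pics/wrist3.png",im[:,:,::-1]); np.save("s3.npy",tool_T(s))
    cv2.imwrite("pics/scene3.png",camera("scene")[200:320,200:400,::-1].repeat(4,0).repeat(4,1))
E
```

```text
13.5 0.015482611377401104 40.00040352344513 [-1.8854  0.7439  2.2808] [ 0.5224 -0.0046  0.0621]
14.725 0.01536571321841568 40.008997321128845 [ 7.3986  0.0281 -3.9088] 0.025271048563229908 [0.4977 0.0008 0.0621]
```

View pics/wrist3.png

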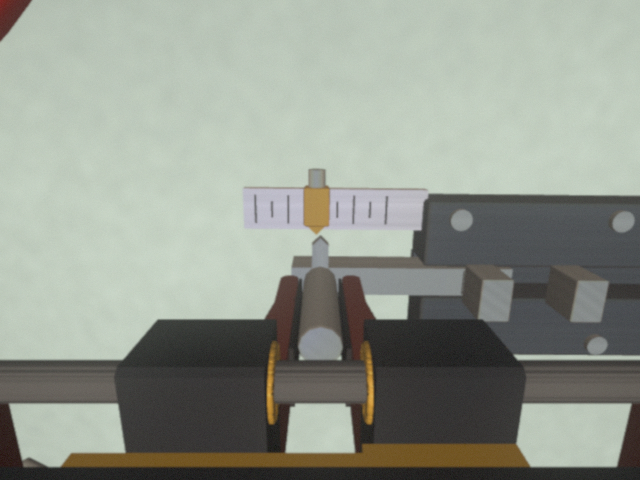

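The pointer tip is at (320,237) and the index tip at (317,234), so the pointer is about 1.5 mm short. I'll pull a little further.

```bash
python3 - <<'E'
from h import *
post=np.array([.5226,-.0047,.062])
servo_line(post-.0286*X,.02); sleep(.6)
s=read_state(); print(s["time"],s["grip_width"],s["gripper_force"],s["ft_force"],s["position"],np.abs(s["dq"]).max())
im=camera("wrist"); cv2.imwrite("pics/wrist4.png",im[170:290,240:400,::-1].repeat(4,0).repeat(4,1))
E
```

```text
15.675 0.015123026109903476 40.009480118751526 [ 8.8747 -0.5717 -3.9133] [0.4962 0.0011 0.0621] 0.0017302311063503112
```

View pics/wrist4.png

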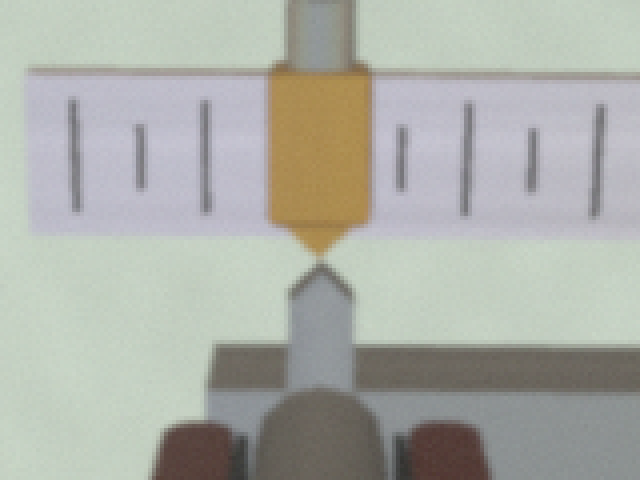

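View pics/scene3.png

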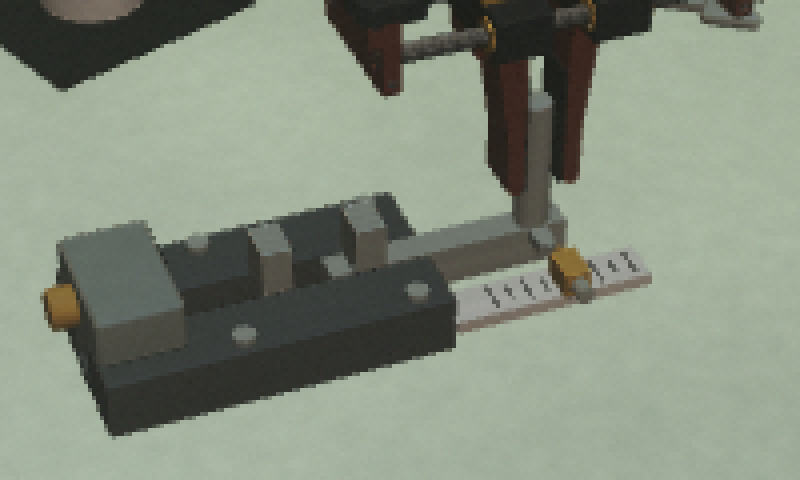

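The two tips now face each other exactly, both at crop column 320, and the fingers hold the post. I'm handing in.

```bash
python3 -c "
from h import *
sleep(.3); s=read_state(); print(s['time'],s['position'],s['gripper_force']); print(close_job())"
```

```text
16.025 [0.4962 0.0011 0.0621] 40.009567737579346
the job is handed in; nothing more can be done
None
```

The job is handed in at 16 s of robot time: the cover stands upright on the pad, and the slide is held with the pointer level with the index in the last picture; no verdict came back.

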